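# Prop up the recipe stand on the bar cart

### The arm

A 7-joint arm with a two-finger parallel gripper is mounted at the origin on the work surface. World frame = base frame: x ahead of the robot, y to its left, z up, the work surface at z = 0. Lengths are in mm, angles in rad, forces in N, time in s.
With the tool pointing down it reaches from about 350 to 900 mm from the base axis. Payload 8.1 kg.
Tool frame: the origin (TCP) lies on the centre line of the jaws, within the pads' length; the fingertips stand 19 mm ahead of it and the grasp point (between the pads) is the TCP (bot.tcp_to_tips is the distance from the TCP to the fingertips, in mm); z points along the fingers, y is the line along which they close (so a half turn about z gives the same grasp; the last joint's range is limited). The gripper opens to 92 mm and grips with 3 to 60 N. Pads are 19 mm wide; open, the fingers measure 130 mm over their backs; the gripper's body (75 mm by 190 mm) begins 47 mm behind the grasp point.
Start: joints at [-1.446, 0.434, 0.025, 1.573, -0.012, 1.134, -0.075], TCP at [141.174, 608.861, 221.442] pointing down, gripper open.
Joint ranges: [-2.62, 2.62], [-0.44, 2.09], [-1.27, 1.32], [0.08, 2.57], [-1.32, 4.46], [0.12, 2], [-2.74, 2.74]. Speed limits (rad/s): [2.22, 2.22, 3.01, 3.01, 3.14, 3.14, 3.14].

### API

Orientations are given as a rotation vector (axis times angle).
In Python, from cell import monitor, eyes, workorder, bot gives the robot as it stands.
- The arm moves only by the tool apply_moves, never from a script. Its argument "deltas" is a list of rows, each a list of 5 numbers: the finger opening in mm, from 0 to 91.8, then the shift along the tool's x, y, z in units of 40 mm (1.0 is 40 mm), then the turn about the tool's z in rad. In form: [[grip, x, y, z, roll], ...]. A call has 1 to 12 rows; each row shifts and turns the commanded pose from where the row before left it, along the tool's axes as they then stand; what a row does not reach is not made up. A row lasts 1/8 s, in which the tool goes at most 62.5 mm and 10.7 degrees, less where a joint would pass 70% of its speed; a pose out of reach is approached as far as the arm can. A call is refused whole if a number of a shift passes 1 or a number of a turn 0.188, either way. A call with a gripper value outside its range is refused whole. The fingers move at their own pace and stop on an object; "grip_force" is the grip in N (left out, the last holds). Time passes only in rows, so rows that do not move let the fingers close. It gives the time, the measured TCP pose, the force, the opening and the grip force at its end, in the units of the state.
- monitor.observe(): the state, without advancing time (a new reading comes with each control period).
- eyes.snapshot(name): name is "side" or "top" or "wrist"; returns (picture, depth): 420x560x3 uint8, red, green, blue; 420x560 float32, mm along the optical axis (not along the pixel's ray), 0 where there is no reading.
- eyes.camera_params(name): a dict with "fx", "fy", "cx", "cy" (pixels), "position" and "attitude" of the camera in the world. Camera axes: x right, y down, z forward; pixel columns grow to the right and rows downward; lengths in mm; the calibration is good to about 2 mm. The wrist camera is an equidistant fisheye: a pixel r from the principal point sees the ray r / f radians off the axis. A picture is of the moment at which its call begins: read the wrist's pose just before it. camera_params takes no time and is no camera call; for the wrist camera it gives the pose at the moment of the call.
- workorder.finish_job(): hands the job in; it is judged then, once.
The state is a dict: "t": time; "joint_pos": joint angles; "dq": joint speeds; "joint_efforts": joint torques, N m; "eef_pos": TCP position; "orientation": TCP orientation; "contact_force": force on the tool from outside, world axes, zero at the start; "moment": the same for the moment, N m; "finger_gap": finger opening in mm; "finger_force": force on a finger pad.
Only numpy, scipy, OpenCV 4.12 (cv2) and the standard library are available. Lean on these libraries where they do the work, as an engineer would, in place of code of your own. Each camera call takes 0.05 s, during which the arm holds its last target. There are 200 camera calls.

### The job

Set up the recipe stand on the bar cart: push its folding brass prop up and back until it comes firmly against its stop, without forcing it, then gently lower the desk backwards, never letting it drop or pressing it down, so that it rests on the prop. Leave the bar things on the tray as they stand.

Things in the scene. Friction and masses are not known exactly. Their poses are not given: they have to be found in the camera images.
- stand: Recipe stand, fixed: black steel base 250 x 220 x 18 mm on 4 mm feet. Origin: centre of the underside, on the shelf; z up, -x the reader's side (front). In its frame the desk's hinge line is at x = -90, z = 40 mm, the prop's axle at x = +60, z = 40 mm, both along y. A brass rake screw at x = +88, y = +96 mm, left at an unknown height, stops the prop: a heel on the axle lands on its head.
- desk: Walnut desk board, 150 mm wide (y), 12 mm thick, with a brass ledge at its foot in front. Origin on its hinge line; own z runs up the board, which spans z = 8 to 205 mm and x = -18 (front face) to -6 mm (back face). 0.3 to 0.5 kg; it swings almost freely: let go past upright it falls back.
- desk_angle (a joint): Lean of the desk, rad: 0 upright, positive leaning back over the base (1.57 lying flat), negative leaning forward to the reader. It starts leaning forward against its limit at -0.35; resting on the prop it is between 0.58 and 0.79, depending on where the prop stops.
- desk_top (a point): Middle of the desk's top edge: 205 mm up the board from the hinge line, on the board's mid-plane (12 mm in front of the hinge line). The edge is 150 mm wide, 12 mm thick, bare, and can be pinched or straddled from above.
- prop: Folding prop: U-shaped bail of polished 8 mm brass rod, origin on its axle. Arms at y = +55 and -55 mm, a cross-bar along y joins their free ends, 135 mm from the axle. The stiff hinge stays put; 1.5 to 2.5 N square to the arms swing it (up to 5 N if pushed level). The stop yields some 0.7 mm per N at the bar; 6 to 10 N seat it firmly (heel bearing over 10 N); over 15 N from the robot bends it.
- prop_angle (a joint): Angle of the prop, rad: 0 folded flat, arms pointing to the stand's -x (to the desk's hinge); 1.57 upright. It grows as the cross-bar is pushed from the front, up and back, about the axle. It starts between 0.65 and 0.88; the stop comes anywhere between 1.0 and 1.4, differs each time and can only be felt.
- prop_bar (a point): Middle of the prop's cross-bar, on the rod's axis. The bar is 110 mm long, 8 mm thick; the space between it and the desk in front of it is open from above (at least 65 mm at the bar's height).
- tray: Smoked-glass tray 240 x 300 mm, 22 mm high, beside the stand (left or right), fixed; origin under its centre. A walnut muddler lies on it.
- shaker: Stainless steel cocktail shaker on the tray, 84 mm wide, 200 mm tall; origin at the centre of its underside. To be left alone.
- tumbler_a: Clear rocks tumbler on the tray, 82 mm wide, 88 mm tall; origin under its centre. To be left alone.
- tumbler_b: The other clear rocks tumbler, same size. To be left alone.
- jigger: Black plastic jigger on the tray, hourglass shape, 50 mm wide, 85 mm tall; origin under its centre. To be left alone.

How it is judged (in metres and radians):
On the way, in this order (a step that is already met when the one before it is completed fails the run):
1. the prop is pressed against its stop (heel on the rake screw with over 10 N) while the desk still leans forward (contact force between prop and stand above 10 N and value of joint prop_angle above 0.95 rad and value of joint desk_angle below -0.1 rad), for 0.1 s.
2. the desk lies on the prop (contact force between desk and prop above 0.4 N and value of joint desk_angle above 0.55 rad), for 0.2 s.
At the end, for the whole second after the job is handed in: The prop stands at its stop (angle between 0.98 and 1.42 rad) and the desk leans back on it at rest, between 0.55 and 0.83 rad from upright, bearing on the cross-bar (all of step 2 and value of joint prop_angle between 0.98 and 1.42 rad and value of joint desk_angle below 0.83 rad and velocity of joint desk_angle between -0.05 and 0.05 rad/s); the robot touches nothing.
It fails at once if the prop is forced: more than 15 N on it from the robot (contact force between any of the fingers, the arm and prop above 15 N).
It fails at once if the desk is handled roughly: more than 25 N between it and the fingers (contact force between the fingers and desk above 25 N).
It fails at once if the desk is let drop (falls back faster than 2 rad/s) (velocity of joint desk_angle above 2 rad/s).
It fails at once if a bar thing on the tray is shifted by more than 15 mm or tipped (distance of any of shaker, tumbler_a, tumbler_b, jigger from where it was at the start of the episode above 0.015 m or angle between any of shaker, tumbler_a, tumbler_b, jigger's own z axis and vertical above 0.2 rad).
It also fails if it takes over 69 s, if anything falls off the work surface, if the arm or the gripper's body presses on something with over 40 N, if the wrist force passes 120 N, or if a joint passes its speed limit or range.

## Working session

There is one attempt and no reset: what is moved stays moved. The work goes in short steps, Python scripts to look and compute and a tool call to move; the robot and the scene stay as the last step left them, time stands still between calls to the robot, and variables do not carry over. Pictures are saved under pics/ and viewed, at most 10 in all, crops included, and the job is handed in when it is done.

Besides the shell and the picture viewer there is one more tool, called after "Emit:" in YAML: its name, and indented under it one key for each argument. apply_moves: Moves the arm, as the interface text tells. Its arguments: {"type":"object","properties":{"deltas":{"type":"array"},"grip_force":{"type":"number"}},"required":["deltas"]}

```bash
mkdir -p pics; ls
python3 - <<'E'
from cell import monitor, eyes, workorder, bot
import numpy as np, cv2
print(monitor.observe())
for n in("top","side"):
    p,d=eyes.snapshot(n); print(n,eyes.camera_params(n)); np.savez(f"{n}0.npz",p=p,d=d)
    cv2.imwrite(f"pics/{n}0.png",p[:,:,::-1])
E
```

```text
pics
{'t': 0.0, 'joint_pos': array([-1.44558379,  0.43524163,  0.02498044,  1.57414341, -0.01159978,
        1.13398382, -0.07508237]), 'dq': array([-0.00108434,  0.00078398,  0.0010546 ,  0.00057876,  0.00050932,
       -0.00035303, -0.00100397]), 'joint_efforts': array([ 1.39032003e-03, -6.67848086e+01,  9.86157395e-01, -3.14446735e+01,
       -6.02339557e-02,  4.30500624e-02,  1.87824385e-04]), 'eef_pos': array([141.09496801, 608.30885902, 220.61557144]), 'orientation': array([-3.57162365e-01, -3.12118841e+00,  2.56163326e-03]), 'contact_force': array([0.05168374, 0.23671105, 0.15365308]), 'moment': array([-0.04605758,  0.024439  , -0.00564963]), 'finger_force': 0.0, 'finger_gap': 91.6612339284447}
top {'fx': 423.8145418072477, 'fy': 423.8145418072477, 'cx': 286.68505877866096, 'cy': 215.43063208694514, 'position': array([425.38432361,  38.56128801, 947.95769779]), 'attitude': array([-2.0648371 ,  2.15864783, -0.23443136])}
side {'fx': 537.2614227024418, 'fy': 537.2614227024418, 'cx': 281.5426211841782, 'cy': 205.84576626282873, 'position': array([ 160.23210195, -436.47814342,  876.62487651]), 'attitude': array([-2.29587173,  0.83098714, -0.34178431])}
```

View pics/top0.png

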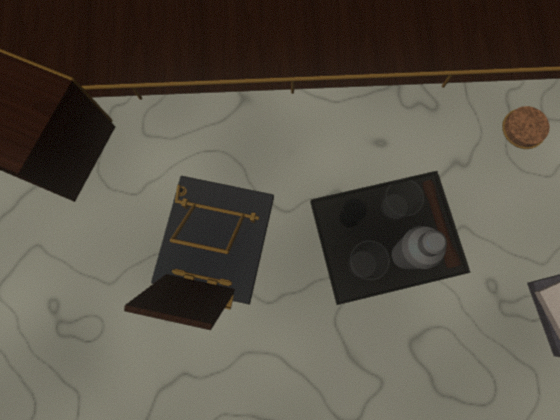

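View pics/side0.png

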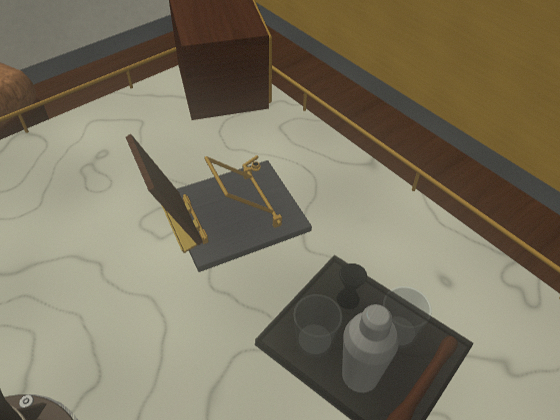

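The top view shows the stand's base with corners near (182,177), (273,195), (248,303), (153,283). The prop bar runs from (172,241) to (227,252), the axle is near (185,205)–(250,216), and the desk's top edge runs from (125,307) to (211,328). The tray is to its right (robot's right). The side view shows the bar from (207,157) to (228,194) and the base's right corner at (311,228).

```bash
cat > h.py <<'E'
from cell import monitor, eyes, workorder, bot
import numpy as np, cv2
from scipy.spatial.transform import Rotation as R
def ray(c,u,v):
    d=R.from_rotvec(c['attitude']).apply([(u-c['cx'])/c['fx'],(v-c['cy'])/c['fy'],1]); return c['position'],d
def onz(c,u,v,z):
    p,d=ray(c,u,v); return p+d*(z-p[2])/d[2]
def dep(c,D,u,v):
    p,d=ray(c,u,v); return p+d*D[int(round(v)),int(round(u))]
def two(c1,a,c2,b):
    p,d=ray(c1,*a);q,e=ray(c2,*b)
    s=np.linalg.lstsq(np.c_[d,-e],q-p,rcond=None)[0]
    A,B=p+d*s[0],q+e*s[1]; return (A+B)/2,np.linalg.norm(A-B)
E
python3 - <<'E'
from h import *
np.set_printoptions(precision=1,suppress=True)
T=eyes.camera_params("top");S=eyes.camera_params("side")
f=np.load("top0.npz");P,D=f['p'],f['d']
# base corners
C=[onz(T,*q,22) for q in[(182,177),(273,195),(248,303),(153,283)]]
for c in C:print(c)
for i in range(4):print(np.linalg.norm(C[i]-C[i-1]))
print("bar",two(T,(172,241),S,(207,157)),two(T,(227,252),S,(228,194)))
print("axle-",two(T,(250,216),S,(277,219)))
print("desk top L",two(T,(125,307),S,(127,136)),dep(T,D,127,306),"R",dep(T,D,210,326))
# base by point cloud: dark pts at z~22
v,u=np.mgrid[150:330,100:300];
pts=np.array([dep(T,D,a,b) for a,b in zip(u.ravel(),v.ravel())])
m=(abs(pts[:,2]-22)<7)&(D[150:330,100:300].ravel()>0)
mask=m.reshape(v.shape).astype(np.uint8);mask=cv2.morphologyEx(mask,cv2.MORPH_OPEN,np.ones((3,3)))
q=pts[mask.ravel()>0];print(len(q),np.median(q[:,2]))
r=cv2.minAreaRect(q[:,:2].astype(np.float32));print(r,cv2.boxPoints(r))
# brass pts above base
hsv=cv2.cvtColor(P,cv2.COLOR_RGB2HSV)[150:330,100:300].reshape(-1,3)
b=(hsv[:,1]>110)&(hsv[:,2]>70)&(pts[:,2]>25)
print(b.sum())
w=pts[b];w=w[np.argsort(-w[:,2])];print(w[::6])
E
```

```text
[725.8 261.1  22. ]
[674.3  55.6  22. ]
[437.9 118.   22. ]
[489.4 321.8  22. ]
244.08726358804978
211.87927684543956
244.49211872752895
210.15211030200237
bar (array([561.2, 249.1, 142.8]), np.float64(4.491188218988513)) (array([535.7, 144.7, 139.1]), np.float64(4.2263734543503615))
axle- (array([626.8, 107.3,  33.1]), np.float64(2.5687499000149003))
desk top L (array([436.8, 304.9, 228. ]), np.float64(2.2696262968549115)) [439.2 300.  230.8] R [400.9 163.5 229. ]
8665 21.402597726881936
((584.1134033203125, 191.3511962890625), (221.28416442871094, 249.64328002929688), 75.1382827758789) [[435.1 116.4]
 [676.4  52.4]
 [733.1 266.3]
 [491.8 330.3]]
986
[[425.4  38.6 948. ]
 [425.4  38.6 948. ]
 [543.1 183.7 140.6]
 [550.4 216.3 140.1]
 [554.2 214.5 139.9]
 [542.5 168.5 139.7]
 [552.5 218.4 139.6]
 [559.6 247.3 139.5]
 [554.9 228.1 139.3]
 [547.4 189.7 139.1]
 [540.3 161.  139. ]
 [557.8 247.4 138.9]
 [547.7 195.5 138.8]
 [538.5 163.  138.6]
 [534.3 153.5 138.5]
 [553.  226.3 138.4]
 [552.4 212.9 138.3]
 [560.1 253.4 138.2]
 [565.9 251.6 138.1]
 [546.  197.6 137.9]
 [561.8 247.7 137.8]
[... 2325 characters left out ...]
 41.8]
 [513.5 273.9  41.7]
 [439.5 156.1  41.7]
 [503.6 239.9  41.6]
 [643.6 198.9  41.5]
 [656.3 229.6  41.4]
 [651.5 223.   41.3]
 [666.7 260.5  41.3]
 [491.4 201.9  41.3]
 [634.  133.3  41.2]
 [490.4 180.7  41.2]
 [653.3 212.1  41.1]
 [500.9 227.3  41.1]
 [664.5 258.3  41. ]
 [645.6 190.2  40.9]
 [493.8 208.3  40.8]
 [441.4 154.1  40.7]
 [504.8 265.6  40.5]
 [624.4 116.1  40.4]
 [509.5 276.4  40.3]
 [513.4 267.9  40.2]
 [483.8 172.5  40.2]
 [662.9 269.6  39.9]
 [486.3 181.   39.8]
 [513.3 263.8  39.8]
 [481.9 174.7  39.7]
 [651.9 221.2  39.3]
 [477.1 162.2  39. ]
 [437.4 154.4  38.6]
 [663.6 272.3  37.9]
 [684.6 262.2  34.7]
 [684.9 258.1  33.1]
 [683.3 260.9  30.7]
 [693.5 253.1  26.3]]
```

Emit:
apply_moves:
  deltas:
    - [20,0,0,-0.8,0.03]
    - [0,0,0,-0.8,0]
    - [0,0,0,-0.8,0]
    - [0,-0.5,-0.3,0,0]
    - [0,-0.8,-0.5,0,0]
    - [0,-0.8,-0.5,0,0]
    - [0,-0.8,-0.5,0,0]
    - [0,-0.8,-0.5,0,0]
    - [0,-0.8,-0.5,0,0]
    - [0,-0.8,-0.5,0,0]
    - [0,-0.8,-0.5,0,0]
    - [0,-0.8,-0.5,0,0]

```text
t: 1.6
eef_pos: [364.9, 369.7, 316.3]
orientation: [-0.405, -3.115, 0.003]
contact_force: [0.5, -0.1, 0.6]
finger_gap: 0.2
finger_force: 0.0
```

Emit:
apply_moves:
  deltas:
    - [0,-0.85,-0.49,0,0]
    - [0,-0.85,-0.49,0,0]
    - [0,-0.85,-0.49,0,0]
    - [0,-0.85,-0.49,0,0]
    - [0,-0.85,-0.49,0,0]
    - [0,-0.5,-0.3,0,0]
    - [0,-0.3,-0.2,0,0]
    - [0,0,0,0,0]
    - [0,0,0,0,0]

```text
t: 2.72
eef_pos: [528.6, 207.5, 317.1]
orientation: [-0.402, -3.115, -0.0]
contact_force: [0.6, 0.0, -0.3]
finger_gap: 0.3
finger_force: 0.0
```

```bash
cat >> h.py <<'E'
C0=np.array([583.5,190.5,0]); ex=np.array([.966,-.258,0]); ey=np.array([.258,.966,0])
def sf(p): p=np.array(p)-C0; return np.round([p@ex,p@ey,p[2]],1)
def st():
    s=monitor.observe(); f=s['contact_force']
    print("t",round(s['t'],2),"tcp stand",sf(s['eef_pos']),"F stand",np.round([f@ex,f@ey,f[2]],2),"gap",round(s['finger_gap'],1))
E
python3 - <<'E'
from h import *
st()
p,d=eyes.snapshot("side");cv2.imwrite("pics/side1.png",p[:,:,::-1])
E
```

```text
t 2.73 tcp stand [-57.4   2.2 317.1] F stand [ 0.6   0.17 -0.26] gap 0.3
```

View pics/side1.png

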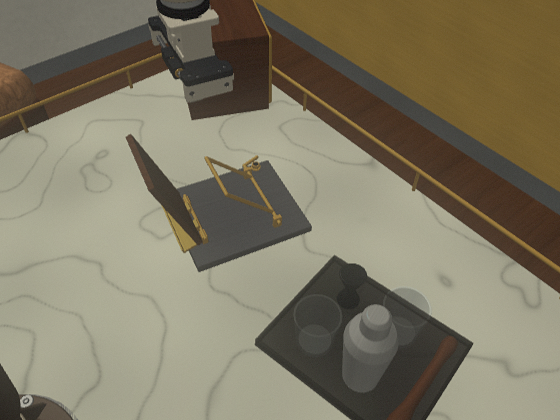

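The side view shows the prop and desk unchanged, with the closed gripper above them near (208,90). I'll lower it partway and check its projection.

Emit:
apply_moves:
  deltas:
    - [0,0,0,0.7,0]
    - [0,0,0,0.7,0]
    - [0,0,0,0.7,0]
    - [0,0,0,0.4,0]
    - [0,0,0,0,0]

```text
t: 3.4
eef_pos: [528.6, 206.9, 216.7]
orientation: [-0.402, -3.114, 0.001]
contact_force: [0.0, 0.4, 0.2]
finger_gap: 0.3
finger_force: 0.0
```

Run:
```python
from h import *
st()
S=eyes.camera_params("side");s=monitor.observe()
q=R.from_rotvec(S['attitude']).inv().apply(s['eef_pos']+[0,0,-19]-S['position'])
print("tips px",q[0]/q[2]*S['fx']+S['cx'],q[1]/q[2]*S['fy']+S['cy'])
p,d=eyes.snapshot("side");cv2.imwrite("pics/side2.png",cv2.resize(p[60:280,60:340,::-1],None,fx=2,fy=2))
```

```text
t 3.4 tcp stand [-57.3   1.7 216.7] F stand [-0.07  0.36  0.23] gap 0.3
tips px 201.8697055723904 155.11237629680954
```

View pics/side2.png

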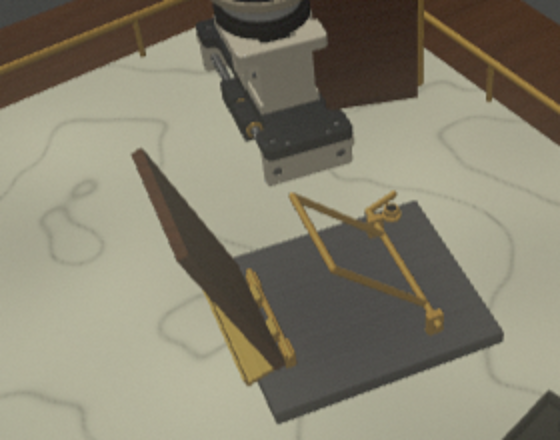

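The crop shows the gripper's end plate at (268–352, 165–185), ahead of the bar at (293,195)–(333,268) and clear of the desk. The fingertips, predicted at (284,190), are hidden behind it. The geometry is consistent, so I'll lower.

Emit:
apply_moves:
  deltas:
    - [0,0,0,0.4,0]
    - [0,0,0,0.4,0]
    - [0,0,0,0.4,0]
    - [0,0,0,0.4,0]
    - [0,0,0,0.2,0]
    - [0,0,0,0.2,0]
    - [0,0,0,0,0]

```text
t: 4.32
eef_pos: [529.2, 206.4, 137.0]
orientation: [-0.404, -3.115, 0.001]
contact_force: [0.1, -0.1, 0.7]
finger_gap: -0.0
finger_force: 0.0
```

Run:
```python
from h import *
st()
```

```text
t 4.33 tcp stand [-56.5   1.4 137. ] F stand [ 0.15 -0.02  0.65] gap -0.0
```

Emit:
apply_moves:
  deltas:
    - [0,-0.1,0,0,0]
    - [0,-0.075,0,0,0]
    - [0,-0.075,0,-0.03,0]
    - [0,-0.075,0,-0.05,0]
    - [0,-0.075,0,-0.05,0]
    - [0,-0.075,0,-0.05,0]
    - [0,0,0,0,0]

```text
t: 5.2
eef_pos: [548.1, 201.6, 144.8]
orientation: [0.404, 3.115, 0.0]
contact_force: [0.3, -0.3, -1.0]
finger_gap: 0.6
finger_force: 0.0
```

Run:
```python
from h import *
st()
```

```text
t 5.2 tcp stand [-37.    1.6 144.8] F stand [ 0.32 -0.19 -1.04] gap 0.6
```

Run:
```python
from h import *
st()
p,d=eyes.snapshot("side");cv2.imwrite("pics/side3.png",cv2.resize(p[60:280,60:340,::-1],None,fx=2,fy=2))
```

```text
t 5.2 tcp stand [-37.    1.6 144.8] F stand [ 0.32 -0.19 -1.04] gap 0.6
```

View pics/side3.png

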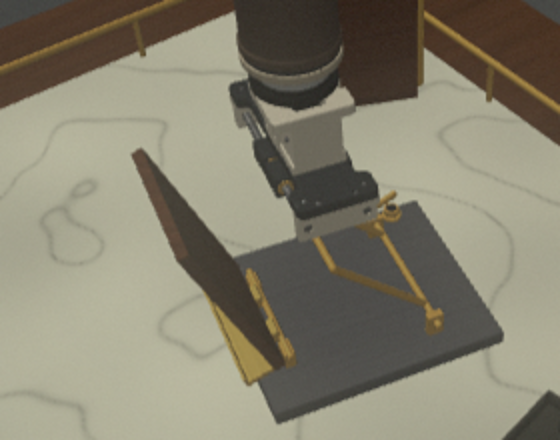

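The bar's right end is still at (333,268) and the gripper's end plate is at (298,240)–(378,205), so the prop hasn't moved yet. I'll check the gripper geometry using depth.

Run:
```python
from h import *
st()
S=eyes.camera_params("side");T=eyes.camera_params("top");s=monitor.observe()
def pr(C,P):
    q=R.from_rotvec(C['attitude']).inv().apply(np.array(P)-C['position']);return np.round([q[0]/q[2]*C['fx']+C['cx'],q[1]/q[2]*C['fy']+C['cy']],1)
W=lambda x,y,z:C0+x*ex+y*ey+[0,0,z]
for x in(-74.5,.5):
  for y in(-95,): print("body",x,y,2*(pr(S,W(x,y,192))-60))
print("tips",2*(pr(S,W(-37,0,126))-60))
p,d=eyes.snapshot("side")
for u,v in[(300,232),(320,226),(340,220),(372,205),(333,268),(322,245)]:
    print(u,v,sf(dep(S,d,60+u/2,60+v/2)))
p,d=eyes.snapshot("top")
hsv=cv2.cvtColor(p,cv2.COLOR_RGB2HSV)
for y in(-45,-50,45,50):
    print(y,pr(T,W(-35,y,137)))
pts=np.array([[*sf(dep(T,d,u,v))] for v in range(215,265) for u in range(160,240) if hsv[v,u,1]>110 and hsv[v,u,2]>70])
q=pts[(pts[:,2]>125)&(pts[:,2]<150)];print(len(q),np.median(q,0));print(q[np.argsort(q[:,1])][::8])
p,d=eyes.snapshot("wrist");cv2.imwrite("pics/w1.png",p[:,:,::-1])
```

```text
t 5.25 tcp stand [-37.3   1.6 144.7] F stand [0.19 0.4  0.33] gap 0.3
body -74.5 -95 [303.2 270.2]
body 0.5 -95 [383.  244.8]
tips [310.8 239.6]
300 232 [-70.3 -83.4 226.5]
320 226 [-52.7 -85.1 228.1]
340 220 [-34.2 -84.6 227.4]
372 205 [ -6.6 -90.7 239.7]
333 268 [-34.4 -54.3 137.4]
322 245 [-33.9 -24.9 140.5]
-45 [221.7 250.2]
-50 [224.3 250.7]
45 [176.6 240.2]
50 [174.1 239.7]
0 [nan nan nan]
[]
  return _methods._mean(a, axis=axis, dtype=dtype,
  ret = um.true_divide(
```

View pics/w1.png

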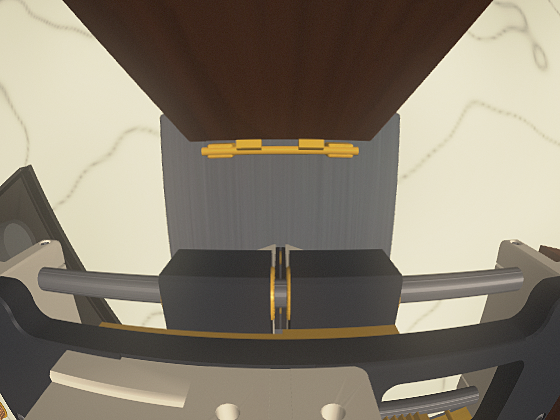

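The wrist view shows the closed fingers as dark blocks (160–400, 250–330). The brass bar sits immediately behind them near row 328, and the desk hinge is at row 150. I'll measure these with the wrist depth.

Run:
```python
from h import *
W=eyes.camera_params("wrist");p,d=eyes.snapshot("wrist")
def wd(u,v):
    a=np.array([u-W['cx'],v-W['cy']]);r=np.hypot(*a);th=r/W['fx'];k=np.tan(th)*a/r if r else a
    z=d[v,u]; return sf(W['position']+R.from_rotvec(W['attitude']).apply([k[0]*z,k[1]*z,z])),z
print(sf(W['position']))
for q in[(200,255),(200,275),(200,285),(200,300),(200,320),(230,326),(270,255),(281,249),(281,260),(281,280),(281,300),(281,318),(281,325),(200,328),(130,327),(380,329),(280,150),(230,150)]:
    print(q,*wd(*q),p[q[1],q[0]])
st()
```

```text
[-109.9    1.1  307.9]
(200, 255) [-74.9 -21.2 225.2] 88.97519 [62 61 58]
(200, 275) [-74.2 -18.7 236.4] 78.445526 [53 55 51]
(200, 285) [-73.1 -18.1 239.6] 75.66915 [67 66 65]
(200, 300) [-68.8 -18.5 239.5] 76.82721 [67 65 64]
(200, 320) [-62.5 -19.2 239.2] 78.75871 [64 63 61]
(230, 326) [-61.  -11.5 239.2] 79.250786 [66 64 64]
(270, 255) [-74.9  -1.5 224.5] 89.727196 [48 46 45]
(281, 249) [-48.4   1.9 153.1] 165.5592 [68 64 65]
(281, 260) [-48.    1.9 166.4] 152.82312 [107  83  49]
(281, 280) [-69.5   1.6 229.1] 86.68216 [76 70 67]
(281, 300) [-65.7   1.6 233.3] 83.630325 [111 105 101]
(281, 318) [-34.7   1.8 195.8] 127.981346 [77 72 69]
(281, 325) [-31.7   1.8 196.6] 128.04091 [78 74 70]
(200, 328) [-60.7 -19.2 240.3] 78.23844 [66 64 65]
(130, 327) [-109.9    1.1  307.9] 0.0 [135 104  56]
(380, 329) [-60.4  27.2 240.8] 77.86147 [133 104  52]
(280, 150) [-90.3   1.3  44. ] 259.7574 [219 170  62]
(230, 150) [-90.5 -39.6  42.8] 260.85486 [216 173  63]
t 5.45 tcp stand [-37.6   1.6 144.6] F stand [ 0.11  0.04 -1.22] gap 0.4
```

Run:
```python
from h import *
W=eyes.camera_params("wrist");p,d=eyes.snapshot("wrist")
def wd(u,v):
    a=np.array([u-W['cx'],v-W['cy']]);r=np.hypot(*a);th=r/W['fx'];k=np.tan(th)*a/r
    z=d[v,u]; return sf(W['position']+R.from_rotvec(W['attitude']).apply([k[0]*z,k[1]*z,z]))
for u in(276,280,284):
  for v in range(236,252,2):print(u,v,wd(u,v),p[v,u])
print(bot.tcp_to_tips, eyes.camera_params("wrist")['attitude'])
cv2.imwrite("pics/w2.png",cv2.resize(p[225:345,220:340,::-1],None,fx=5,fy=5,interpolation=cv2.INTER_CUBIC))
```

```text
276 236 [-9.1 -2.1 21.7] [105 104  99]
276 238 [-7.2 -2.1 21.8] [105 102 100]
276 240 [-5.3 -2.1 22.1] [102 102  98]
276 242 [-3.2 -2.1 21.9] [104 104 100]
276 244 [-1.6 -2.1 22.9] [109 106 102]
276 246 [ 0.4 -2.1 22.9] [118 117 114]
276 248 [-48.4  -0.7 151.9] [38 36 34]
276 250 [-48.4  -0.6 154.7] [38 36 33]
280 236 [-8.8  1.6 20.8] [103 102 101]
280 238 [-7.2  1.6 21.8] [103 100  99]
280 240 [-5.1  1.6 21.5] [105 103 103]
280 242 [-3.6  1.6 23. ] [104 103 102]
280 244 [-1.   1.6 21.3] [103 100 100]
280 246 [ 1.1  1.6 21.2] [110 107 105]
280 248 [-48.9   1.4 153. ] [80 76 76]
280 250 [-48.    1.4 153.6] [76 69 62]
284 236 [-9.1  5.3 21.6] [106 105 104]
284 238 [-6.8  5.3 20.8] [105 106 103]
284 240 [-5.5  5.3 22.5] [104 103 102]
284 242 [-3.6  5.3 22.9] [106 104 104]
284 244 [-1.3  5.4 22.2] [105 100 100]
284 246 [ 0.4  5.4 22.8] [107 107 105]
284 248 [-48.4   3.5 151.8] [38 35 35]
284 250 [-48.    3.4 153.6] [37 34 35]
19.0 [2.31406088 1.78227175 0.24015207]
```

View pics/w2.png

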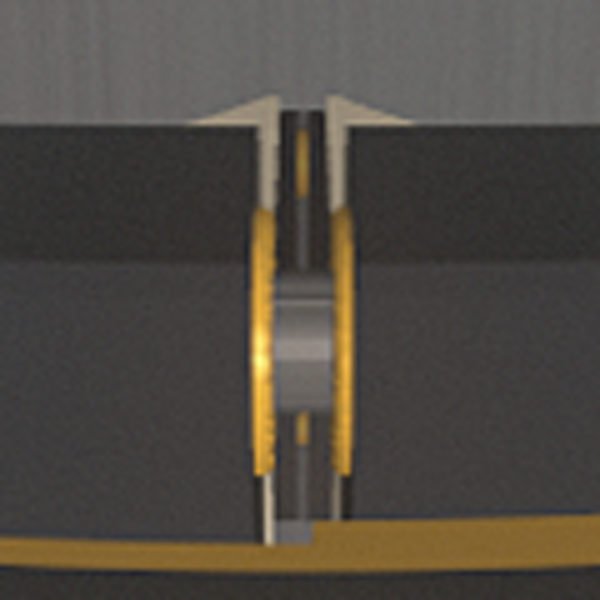

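The wrist depth puts the fingers' lowest visible front edge at about TCP+7 mm. The tips are either tapered or passing above the bar. I'll back off, go lower and push with the full-width part of the fingers.

Emit:
apply_moves:
  deltas:
    - [0,0.25,0,0,0]
    - [0,0.25,0,0,0]
    - [0,0.05,0,0.2,0]
    - [0,0,0,0.3,0]
    - [0,0,0,0.3,0]
    - [0,0,0,0,0]

```text
t: 6.25
eef_pos: [525.8, 206.8, 111.1]
orientation: [-0.404, -3.113, 0.003]
contact_force: [0.4, -0.6, -0.4]
finger_gap: 0.7
finger_force: 0.0
```

Emit:
apply_moves:
  deltas:
    - [0,-0.1,0,0,0]
    - [0,-0.06,0,0,0]
    - [0,-0.06,0,0,0]
    - [0,-0.06,0,0,0]

```text
t: 6.75
eef_pos: [536.6, 204.7, 112.7]
orientation: [-0.403, -3.114, -0.0]
contact_force: [-4.7, 0.2, 3.2]
finger_gap: 0.4
finger_force: 2.5
```

Run:
```python
from h import *
st()
```

```text
t 6.75 tcp stand [-49.    1.6 112.7] F stand [-4.62 -1.04  3.21] gap 0.4
```

Emit:
apply_moves:
  deltas:
    - [0,-0.05,0,-0.05,0]
    - [0,-0.05,0,-0.05,0]
    - [0,-0.05,0,-0.045,0]
    - [0,-0.05,0,-0.045,0]

```text
t: 7.25
eef_pos: [545.3, 202.4, 120.4]
orientation: [0.404, 3.115, 0.0]
contact_force: [-3.8, 1.4, 2.0]
finger_gap: 0.4
finger_force: 1.9
```

Run:
```python
from h import *
st()
```

```text
t 7.25 tcp stand [-40.    1.7 120.4] F stand [-4.01  0.34  1.98] gap 0.4
```

Emit:
apply_moves:
  deltas:
    - [0,-0.05,0,-0.045,0]
    - [0,-0.05,0,-0.04,0]
    - [0,-0.05,0,-0.04,0]
    - [0,-0.05,0,-0.035,0]
    - [0,-0.05,0,-0.035,0]

```text
t: 7.88
eef_pos: [555.0, 199.8, 128.1]
orientation: [0.404, 3.115, 0.0]
contact_force: [-2.1, 1.5, 1.4]
finger_gap: 0.4
finger_force: 1.5
```

Run:
```python
from h import *
st()
```

```text
t 7.88 tcp stand [-30.    1.6 128.1] F stand [-2.43  0.86  1.44] gap 0.4
```

Emit:
apply_moves:
  deltas:
    - [0,-0.04,0,-0.027,0]
    - [0,-0.04,0,-0.027,0]
    - [0,-0.04,0,-0.026,0]

```text
t: 8.25
eef_pos: [559.5, 198.6, 131.3]
orientation: [0.404, 3.115, -0.0]
contact_force: [-2.8, 1.5, 1.7]
finger_gap: 0.4
finger_force: 1.4
```

Emit:
apply_moves:
  deltas:
    - [0,-0.04,0,-0.026,0]
    - [0,-0.04,0,-0.025,0]

```text
t: 8.5
eef_pos: [562.6, 197.7, 133.3]
orientation: [0.404, 3.115, -0.0]
contact_force: [-2.4, 1.0, 1.6]
finger_gap: 0.1
finger_force: 1.3
```

Emit:
apply_moves:
  deltas:
    - [0,-0.04,0,-0.024,0]
    - [0,-0.04,0,-0.023,0]
    - [0,-0.04,0,-0.022,0]

```text
t: 8.88
eef_pos: [567.3, 196.5, 136.1]
orientation: [0.404, 3.115, -0.0]
contact_force: [-2.1, 2.7, 1.6]
finger_gap: 0.3
finger_force: 1.2
```

Emit:
apply_moves:
  deltas:
    - [0,-0.04,0,-0.021,0]
    - [0,-0.04,0,-0.021,0]
    - [0,-0.04,0,-0.02,0]

```text
t: 9.25
eef_pos: [571.9, 195.3, 138.6]
orientation: [0.404, 3.115, -0.0]
contact_force: [-2.1, 0.2, 1.3]
finger_gap: 0.4
finger_force: 1.1
```

Emit:
apply_moves:
  deltas:
    - [0,-0.04,0,-0.019,0]
    - [0,-0.04,0,-0.019,0]
    - [0,-0.04,0,-0.018,0]

```text
t: 9.62
eef_pos: [576.5, 194.1, 140.8]
orientation: [0.404, 3.115, 0.0]
contact_force: [-1.3, 1.0, 1.3]
finger_gap: 0.2
finger_force: 1.0
```

Emit:
apply_moves:
  deltas:
    - [0,-0.04,0,-0.017,0]
    - [0,-0.04,0,-0.017,0]
    - [0,-0.04,0,-0.016,0]

```text
t: 10.0
eef_pos: [581.2, 192.9, 142.8]
orientation: [0.404, 3.115, 0.0]
contact_force: [-1.5, 0.4, 1.3]
finger_gap: 0.3
finger_force: 1.0
```

Emit:
apply_moves:
  deltas:
    - [0,-0.04,0,-0.016,0]
    - [0,-0.04,0,-0.015,0]
    - [0,-0.04,0,-0.015,0]

```text
t: 10.38
eef_pos: [585.8, 191.6, 144.6]
orientation: [0.404, 3.115, 0.0]
contact_force: [-2.2, 0.4, 0.6]
finger_gap: 0.4
finger_force: 0.9
```

Emit:
apply_moves:
  deltas:
    - [0,-0.04,0,-0.014,0]
    - [0,-0.04,0,-0.014,0]
    - [0,-0.04,0,-0.013,0]

```text
t: 10.75
eef_pos: [590.3, 190.4, 146.3]
orientation: [-0.404, -3.115, -0.0]
contact_force: [-2.2, 0.7, 1.7]
finger_gap: 0.5
finger_force: 1.5
```

Emit:
apply_moves:
  deltas:
    - [0,-0.03,0,-0.008,0]
    - [0,-0.03,0,-0.008,0]

```text
t: 11.0
eef_pos: [592.0, 190.0, 146.7]
orientation: [-0.403, -3.114, 0.0]
contact_force: [-6.4, 0.5, 3.8]
finger_gap: 0.4
finger_force: 3.1
```

Emit:
apply_moves:
  deltas:
    - [0,-0.03,0,-0.02,0]
    - [0,0,0,0,0]

```text
t: 11.25
eef_pos: [592.8, 189.7, 147.2]
orientation: [-0.403, -3.113, 0.001]
contact_force: [-4.7, 1.4, 0.6]
finger_gap: 0.3
finger_force: 2.7
```

Emit:
apply_moves:
  deltas:
    - [0,-0.04,0,-0.005,0]
    - [0,0,0,0,0]

```text
t: 11.5
eef_pos: [593.6, 189.5, 147.4]
orientation: [-0.403, -3.112, 0.001]
contact_force: [-8.5, 0.3, 3.9]
finger_gap: 0.7
finger_force: 4.1
```

Emit:
apply_moves:
  deltas:
    - [0,-0.025,0,-0.012,0]
    - [0,0,0,0,0]
    - [0,0,0,0,0]

```text
t: 11.88
eef_pos: [594.1, 189.3, 147.6]
orientation: [-0.402, -3.111, 0.001]
contact_force: [-8.9, 1.4, 3.3]
finger_gap: 0.0
finger_force: 4.5
```

Emit:
apply_moves:
  deltas:
    - [0,-0.02,0,-0.012,0]
    - [0,0,0,0,0]
    - [0,0,0,0,0]

```text
t: 12.25
eef_pos: [594.5, 189.1, 147.8]
orientation: [-0.402, -3.111, 0.001]
contact_force: [-9.4, 1.4, 0.2]
finger_gap: 0.3
finger_force: 4.8
```

Run:
```python
from h import *
st()
```

```text
t 12.25 tcp stand [ 11.    1.5 147.8] F stand [-9.42 -1.05  0.25] gap 0.3
```

Fx is about 9.5 N and has been held well over 0.1 s, so the prop is firmly at its stop. I'll retreat, rise, and then roll.

Emit:
apply_moves:
  deltas:
    - [0,0.1,0,0,0]
    - [0,0.3,0,0,0]
    - [0,0.4,0,-0.1,0]
    - [0,0,0,-0.6,0]
    - [0,0,0,-0.8,0]
    - [0,0,0,-0.8,0]
    - [0,0,0,-0.8,0]
    - [0,0,0,-0.8,0]
    - [0,0,0,-0.8,0]
    - [0,0,0,0,0]

```text
t: 13.5
eef_pos: [566.9, 197.3, 340.1]
orientation: [0.403, 3.111, 0.005]
contact_force: [-0.3, -1.2, 0.1]
finger_gap: 0.5
finger_force: 0.0
```

Run:
```python
from h import *
st(); print(monitor.observe()['joint_pos'].round(2))
T=eyes.camera_params("side");p,d=eyes.snapshot("side")
hsv=cv2.cvtColor(p,cv2.COLOR_RGB2HSV)
pts=np.array([sf(dep(T,d,u,v)) for v in range(100,240) for u in range(170,320) if hsv[v,u,1]>110 and hsv[v,u,2]>70 and d[v,u]>0])
q=pts[(abs(pts[:,1])<60)&(pts[:,2]>120)&(pts[:,2]<200)&(pts[:,0]>-70)&(pts[:,0]<80)];print(len(q));print(q[np.argsort(q[:,1])][::6])
```

```text
t 13.5 tcp stand [-17.8   2.3 340.1] F stand [ 0.04 -1.24  0.12] gap 0.5
[-0.66  0.32  0.33  1.47 -0.11  1.36  0.99]
220
[[ 22.8 -58.3 170.6]
 [ 27.2 -57.  157.1]
 [ 21.4 -56.6 167. ]
 [ 23.8 -56.1 170.8]
 [ 31.6 -55.8 140.6]
 [ 27.6 -55.2 138.9]
 [ 29.8 -54.9 134.9]
 [ 28.2 -54.6 157.1]
 [ 26.1 -54.4 149.7]
 [ 22.8 -53.7 171.6]
 [ 17.4 -52.1 172.3]
 [ 21.1 -48.2 172.6]
 [ 19.2 -43.1 174. ]
 [ 18.7 -39.1 168.1]
 [ 21.9 -36.7 169.9]
 [ 19.6 -32.5 172.3]
 [ 25.  -29.5 172.8]
 [ 20.6 -25.5 173.6]
 [ 22.6 -20.6 171.2]
 [ 18.2 -16.5 174.6]
 [ 21.8 -12.6 172.4]
 [ 23.4  -9.  174. ]
 [ 18.2  -6.4 171.1]
 [ 22.7  -0.7 172.4]
 [ 18.1   3.4 170.6]
 [ 17.9   8.2 169.3]
 [ 19.6  12.  173.3]
 [ 23.5  16.4 173.4]
 [ 19.   20.6 174.2]
 [ 20.7  24.9 172.6]
 [ 18.7  30.6 171.3]
 [ 17.6  33.2 169.6]
 [ 21.9  38.1 174.5]
 [ 21.4  42.2 174. ]
 [ 19.2  47.4 173.1]
 [ 19.1  52.1 174.6]
 [ 18.2  55.9 169.3]]
```

Emit:
apply_moves:
  deltas:
    - [60,0,0,0,-0.15]
    - [60,0,0,0,-0.16]
    - [60,0,0,0,-0.16]
    - [60,0,0,0,-0.16]
    - [60,0,0,0,-0.16]
    - [60,0,0,0,-0.16]
    - [60,0,0,0,-0.16]
    - [60,0,0,0,-0.16]
    - [60,0,0,0,-0.16]
    - [60,0,0,0,-0.14]
    - [60,0,0,0,0]

```text
t: 14.92
eef_pos: [565.5, 196.7, 335.9]
orientation: [1.915, -2.489, -0.001]
contact_force: [-0.4, -0.1, -0.6]
finger_gap: 60.1
finger_force: 0.0
```

```bash
cat >> h.py <<'E'
def ax():
    M=R.from_rotvec(monitor.observe()['orientation']).as_matrix()
    for n,i in zip("xyz",range(3)): print("tool",n,"in stand",np.round([M[:,i]@ex,M[:,i]@ey,M[2,i]],3))
E
python3 - <<'E'
from h import *
st(); ax(); print(monitor.observe()['joint_pos'].round(2))
S=eyes.camera_params("side");p,d=eyes.snapshot("side")
t=sf(monitor.observe()['eef_pos'])
pts=np.array([sf(dep(S,d,u,v)) for v in range(0,200) for u in range(130,320) if d[v,u]>0])-t
q=pts[(abs(pts[:,0])<60)&(abs(pts[:,1])<20)&(pts[:,2]>-60)&(pts[:,2]<70)]
print(len(q),q[np.argsort(q[:,2])][:80:4])
cv2.imwrite("pics/side4.png",cv2.resize(p[0:220,100:380,::-1],None,fx=2,fy=2))
E
```

```text
t 14.93 tcp stand [-19.    1.4 335.9] F stand [-0.36 -0.2  -0.64] gap 60.1
tool x in stand [ 0.002 -1.     0.001]
tool y in stand [-1.    -0.002  0.001]
tool z in stand [-0.001 -0.001 -1.   ]
[-0.46  0.32  0.04  1.46 -0.01  1.36  2.47]
732 [[ 32.7  -8.2   5.8]
 [ 30.9   0.7   6.6]
 [ 30.9  -4.    7.6]
 [-35.9  -8.9   8.3]
 [-34.6 -10.3   8.9]
 [ 29.7   6.2   9.4]
 [ 30.3  -1.4  10.1]
 [ 30.7   4.2  10.4]
 [-37.5  -9.5  11.2]
 [ 33.5 -11.3  11.6]
 [ 39.8  -9.1  12.4]
 [ 29.4  -8.3  12.8]
 [ 30.4   2.9  13.3]
 [ 37.5 -10.6  13.9]
 [-35.6 -10.1  14.9]
 [ 32.4 -10.1  15.1]
 [ 35.3 -11.8  15.4]
 [-30.5 -10.3  15.6]
 [ 36.  -10.   16. ]
 [ 30.5  -1.6  16.1]]
```

View pics/side4.png

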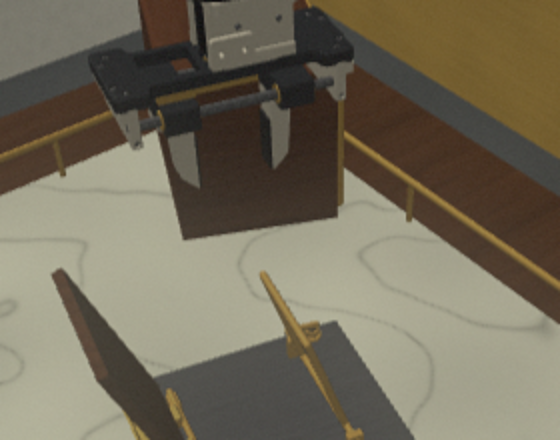

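The crop shows the open fingers, tips at (198,188) and (275,168), and the prop standing nearly upright with its bar end at (265,275). Measured by depth, the tips are about 6 mm above the reported TCP, not 19 mm below it, which explains the first miss. I'll straddle the desk edge using the measured value.

Emit:
apply_moves:
  deltas:
    - [60,0,0.5,0,0]
    - [60,0,0.75,0,0]
    - [60,0,0.75,0,0]
    - [60,0,0.75,0,0]
    - [60,0,0.75,0,0]
    - [60,0,0.28,0,0]
    - [60,0,0,0.6,0]
    - [60,0,0,0.7,0]
    - [60,0,0,0.7,0]
    - [60,0,0,0.5,0]
    - [60,0,0,0,0]

```text
t: 16.35
eef_pos: [419.7, 234.6, 235.5]
orientation: [1.912, -2.489, 0.0]
contact_force: [0.3, -0.3, 0.1]
finger_gap: 60.2
finger_force: 0.0
```

Run:
```python
from h import *
st()
S=eyes.camera_params("side");p,d=eyes.snapshot("side")
t=sf(monitor.observe()['eef_pos'])
q=np.array([sf(dep(S,d,u,v)) for v in range(40,200) for u in range(80,260) if d[v,u]>0])
a=q[(abs(q[:,1])<20)&(q[:,2]>200)&(q[:,2]<290)&(abs(q[:,0]-t[0])<60)]-[t[0],0,0]
print(a[np.argsort(a[:,2])][::25])
b=q[(q[:,1]<-55)&(q[:,1]>-85)&(q[:,2]>180)&(q[:,2]<245)&(q[:,0]<-130)]
print(b[np.argsort(-b[:,2])][:60:5])
```

```text
t 16.35 tcp stand [-169.6    0.4  235.5] F stand [ 0.33 -0.17  0.06] gap 60.2
[[ 15.8  19.  200.2]
 [ 11.2  14.5 213.3]
 [  7.3 -12.3 223.6]
 [ -4.5  12.7 228. ]
 [ -2.6  19.3 228.9]
 [  3.9  10.  229.5]
 [ -3.9   6.5 230.7]
 [ 29.9  -6.7 243.3]
 [-34.3 -11.  248.2]
 [-36.5  -9.7 252.5]
 [-39.1  -8.6 254.8]
 [-43.7  -9.4 257.3]
 [ 45.3 -10.7 259.3]
 [-43.8  -7.5 262.5]
 [ 42.8  -9.8 264. ]
 [ 34.5  -9.9 267. ]
 [ 41.6 -10.4 269.3]
 [ 42.7  -8.  271.5]
 [-36.6  -8.  273.6]
 [ 30.2   6.2 275.8]
 [-44.3  -9.8 278. ]
 [-36.8  -8.4 280.6]
 [ 46.5  -6.7 282.4]
 [ 30.    6.4 284.5]
 [-39.   -9.7 286.9]
 [ 42.9 -10.3 288.6]]
[[-166.2  -57.   232.3]
 [-167.8  -67.6  231. ]
 [-167.5  -72.3  230.5]
 [-164.2  -60.8  230.2]
 [-169.6  -55.6  230. ]
 [-168.1  -56.2  229.9]
 [-168.6  -57.8  229.3]
 [-170.8  -59.2  229.1]
 [-166.8  -63.2  228.8]
 [-173.   -72.4  228.2]
 [-164.1  -71.   227.9]
 [-169.9  -73.1  227.5]]
```

Emit:
apply_moves:
  deltas:
    - [60,0,0,0.3,0]
    - [60,0,0,0.3,0]
    - [60,0,0,0.17,0]
    - [28,0,0,0,0]
    - [28,0,0,0,0]
    - [28,0,0,0,0]
  grip_force: 4

```text
t: 17.15
eef_pos: [420.2, 235.7, 206.4]
orientation: [-1.916, 2.489, -0.0]
contact_force: [0.1, -0.3, 0.0]
finger_gap: 34.6
finger_force: 0.0
```

Run:
```python
from h import *
st()
```

```text
t 17.15 tcp stand [-169.4    1.5  206.4] F stand [ 0.2  -0.27  0.02] gap 34.6
```

Emit:
apply_moves:
  deltas:
    - [28,0,-0.235,-0.09,0]
    - [28,0,-0.235,-0.08,0]
    - [28,0,-0.235,-0.07,0]
    - [28,0,-0.235,-0.06,0]
    - [26,0,-0.235,-0.05,0]
    - [24,0,-0.235,-0.035,0]
    - [22,0,-0.235,-0.02,0]
    - [20,0,-0.235,-0.01,0]
    - [20,0,0,0,0]
    - [20,0,0,0,0]

```text
t: 18.4
eef_pos: [492.4, 216.3, 222.4]
orientation: [1.916, -2.489, -0.0]
contact_force: [-0.5, 0.5, -0.1]
finger_gap: 20.3
finger_force: 0.1
```

```bash
cat >> h.py <<'E'
def desk():
    S=eyes.camera_params("side");p,d=eyes.snapshot("side")
    q=np.array([sf(dep(S,d,u,v)) for v in range(60,260) for u in range(90,340) if d[v,u]>0])
    b=q[(abs(q[:,1])<74)&(q[:,1]<-30)&(q[:,2]>80)&(q[:,2]<255)&(q[:,0]<100)&(q[:,0]>-200)]
    for y0,y1 in((-74,-60),(-60,-45)):
        c=b[(b[:,1]>=y0)&(b[:,1]<y1)]; 
        for z in range(90,255,15):
            e=c[abs(c[:,2]-z)<4]
            if len(e): print(y0,z,"x",e[:,0].min(),e[:,0].max(),len(e))
    return p
E
python3 - <<'E'
from h import *
st(); p=desk()
E
```

```text
t 18.4 tcp stand [-94.7   1.4 222.4] F stand [-0.59  0.33 -0.09] gap 20.3
-74 90 x -105.8 -94.1 21
-74 105 x -105.6 -94.3 16
-74 120 x -105.3 -94.5 20
-74 135 x -105.6 -93.4 19
-74 150 x -105.1 -93.6 21
-74 165 x -105.2 -93.8 20
-74 180 x -105.1 -93.9 18
-74 195 x -104.6 -92.7 20
-74 210 x -104.6 -92.5 26
-74 225 x -104.2 -92.3 23
-74 240 x -104.3 -93.1 28
-60 90 x -106.1 51.2 15
-60 105 x -105.6 45.0 12
-60 120 x -105.6 40.8 18
-60 135 x -105.3 36.3 14
-60 150 x -105.2 32.7 18
-60 165 x -104.8 26.5 21
-60 180 x -104.8 19.6 7
-60 195 x -104.6 -104.3 7
-60 210 x -104.5 -103.7 6
-60 225 x -104.7 -103.5 7
-60 240 x -104.2 -91.7 8
```

Emit:
apply_moves:
  deltas:
    - [20,0,-0.095,-0.005,0]
    - [20,0,-0.095,0,0]
    - [20,0,-0.095,0,0]
    - [20,0,-0.095,0,0]
    - [20,0,-0.095,0,0]
    - [20,0,-0.095,0,0]
    - [21,0,-0.095,0,0]
    - [22,0,-0.095,0,0]
    - [23,0,-0.095,0,0]
    - [24,0,-0.095,0,0]
    - [24,0,0,0,0]

```text
t: 19.82
eef_pos: [529.8, 206.4, 222.8]
orientation: [-1.916, 2.49, -0.0]
contact_force: [-0.7, 0.3, 0.6]
finger_gap: 23.8
finger_force: 0.2
```

Run:
```python
from h import *
st(); p=desk()
```

```text
t 19.82 tcp stand [-56.    1.5 222.8] F stand [-0.74  0.16  0.6 ] gap 23.8
-74 90 x -95.3 -83.9 22
-74 105 x -91.6 -78.3 28
-74 120 x -88.0 -75.2 30
-74 135 x -84.1 -71.7 24
-74 150 x -80.1 -66.8 27
-74 165 x -77.0 -63.3 33
-74 180 x -72.5 -60.4 30
-74 195 x -68.6 -55.2 31
-74 210 x -64.6 -52.0 29
-74 225 x -60.6 -46.8 29
-74 240 x -57.6 -44.0 58
-60 90 x -95.3 51.3 22
-60 105 x -91.8 46.1 22
-60 120 x -88.5 40.1 19
-60 135 x -83.7 35.7 22
-60 150 x -81.0 33.0 26
-60 165 x -76.8 27.1 24
-60 180 x -73.0 21.3 15
-60 195 x -68.4 -65.5 13
-60 210 x -64.7 -62.2 13
-60 225 x -61.3 -57.3 19
-60 240 x -57.8 -44.4 45
```

Emit:
apply_moves:
  deltas:
    - [25,0,-0.112,0.02,0]
    - [25,0,-0.112,0.025,0]
    - [26,0,-0.112,0.03,0]
    - [26,0,-0.112,0.035,0]
    - [27,0,-0.112,0.04,0]
    - [27,0,-0.112,0.05,0]
    - [28,0,-0.112,0.06,0]
    - [28,0,-0.112,0.065,0]
    - [28,0,0,0,0]

```text
t: 21.0
eef_pos: [564.4, 197.2, 209.6]
orientation: [1.916, -2.49, 0.0]
contact_force: [0.9, -0.8, 1.1]
finger_gap: 28.2
finger_force: 0.5
```

Run:
```python
from h import *
st()
```

```text
t 21.0 tcp stand [-20.2   1.5 209.6] F stand [ 1.1  -0.49  1.12] gap 28.2
```

Emit:
apply_moves:
  deltas:
    - [28,0,-0.095,0.04,0]
    - [28,0,-0.095,0.045,0]
    - [28,0,-0.095,0.045,0]
    - [28,0,-0.095,0.05,0]
    - [28,0,-0.095,0.05,0]
    - [28,0,-0.095,0.05,0]
    - [28,0,-0.095,0.055,0]
    - [28,0,-0.095,0.055,0]
    - [28,0,0,0,0]

```text
t: 22.12
eef_pos: [593.8, 189.5, 194.0]
orientation: [-1.916, 2.49, -0.0]
contact_force: [0.6, -0.4, -0.3]
finger_gap: 27.6
finger_force: 0.5
```

Run:
```python
from h import *
st(); p=desk()
cv2.imwrite("pics/side5.png",cv2.resize(p[20:260,80:360,::-1],None,fx=2,fy=2))
```

```text
t 22.12 tcp stand [ 10.2   1.7 194. ] F stand [ 0.63 -0.22 -0.29] gap 27.6
-74 90 x -117.2 -59.2 49
-74 105 x -67.5 -50.3 34
-74 120 x -59.8 -41.4 39
-74 135 x -48.0 -28.4 36
-74 150 x -36.3 -17.6 36
-74 165 x -25.6 -8.4 42
-74 180 x -15.8 1.1 43
-74 195 x -6.9 13.8 46
-74 210 x 5.6 23.9 41
-60 90 x -115.6 51.4 41
-60 105 x -69.8 45.8 30
-60 120 x -58.5 41.5 33
-60 135 x -46.8 36.7 33
-60 150 x -37.7 33.1 39
-60 165 x -28.0 28.0 41
-60 180 x -15.5 -8.9 27
-60 195 x -5.4 1.0 24
-60 210 x 5.3 23.2 29
```

View pics/side5.png

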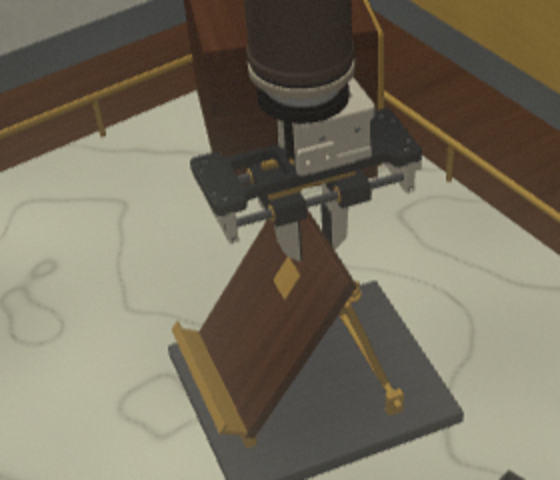

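The view shows the desk leaning back at about 0.62 with its top edge between the fingers, at crop (275–345, 220–260). The prop bar is just behind it at (353,292). I'll ease it on.

Emit:
apply_moves:
  deltas:
    - [28,0,-0.06,0.04,0]
    - [28,0,-0.06,0.04,0]
    - [28,0,-0.06,0.04,0]
    - [28,0,-0.06,0.04,0]
    - [29,0,-0.06,0.04,0]
    - [30,0,-0.05,0.04,0]
    - [31,0,-0.04,0.02,0]
    - [32,0,-0.04,0,0]
    - [33,0,-0.02,0,0]
    - [34,0,0,0,0]
    - [34,0,0,0,0]

```text
t: 23.55
eef_pos: [610.8, 185.1, 183.9]
orientation: [-1.917, 2.489, 0.0]
contact_force: [0.5, 0.8, -0.0]
finger_gap: 34.1
finger_force: 0.0
```

Run:
```python
from h import *
st(); p=desk()
```

```text
t 23.55 tcp stand [ 27.8   1.8 183.9] F stand [ 0.26  0.91 -0.02] gap 34.1
-74 90 x -113.7 -50.4 58
-74 105 x -59.6 -40.5 40
-74 120 x -48.4 -25.0 36
-74 135 x -35.0 -13.4 42
-74 150 x -20.8 0.2 45
-74 165 x -7.0 10.4 38
-74 180 x 4.2 24.8 44
-74 195 x 17.7 39.7 53
-74 210 x 31.9 33.0 2
-60 90 x -113.2 51.4 53
-60 105 x -61.9 44.9 39
-60 120 x -47.4 41.8 40
-60 135 x -34.7 36.5 40
-60 150 x -20.5 33.1 41
-60 165 x -8.7 1.2 27
-60 180 x 4.4 13.2 33
-60 195 x 18.5 28.5 33
-60 210 x 29.4 35.2 7
```

Emit:
apply_moves:
  deltas:
    - [60,0,0,0,0]
    - [60,0,0,0,0]
    - [60,0,0,0,0]
    - [60,0,0,-0.2,0]
    - [60,0,0,-0.5,0]
    - [60,0,0,-0.8,0]
    - [60,0,0,-0.8,0]
    - [60,0,0,-0.8,0]
    - [60,0,0,-0.8,0]
    - [60,0,0,0,0]

```text
t: 24.85
eef_pos: [612.0, 185.4, 343.4]
orientation: [-1.913, 2.485, -0.003]
contact_force: [0.5, 0.6, -0.1]
finger_gap: 60.1
finger_force: 0.0
```

Run:
```python
from h import *
st(); p=desk()
cv2.imwrite("pics/side6.png",p[:,:,::-1])
```

```text
t 24.85 tcp stand [ 28.9   2.4 343.4] F stand [ 0.35  0.72 -0.11] gap 60.1
-74 90 x -113.0 -55.7 58
-74 105 x -62.2 -42.2 38
-74 120 x -47.7 -24.8 43
-74 135 x -36.5 -14.2 40
-74 150 x -20.4 0.5 37
-74 165 x -7.7 13.0 41
-74 180 x 3.8 24.5 49
-74 195 x 17.6 39.0 51
-74 210 x 32.0 32.6 4
-60 90 x -113.5 48.5 61
-60 105 x -60.6 43.9 39
-60 120 x -48.0 41.0 40
-60 135 x -33.5 36.2 37
-60 150 x -22.3 32.7 39
-60 165 x -8.2 1.9 33
-60 180 x 5.3 15.0 35
-60 195 x 18.6 27.7 30
-60 210 x 30.4 34.8 8
```

View pics/side6.png

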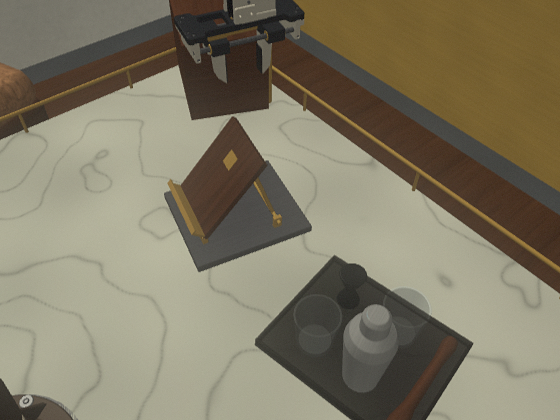

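The desk rests on the prop, its lean unchanged at about 0.71. Its top is near (235,118) and the prop is visible at (262,185). The gripper is clear and the tray things are where they were.

```bash
python3 -c "
from cell import workorder
print(workorder.finish_job())"
```

```text
the job is handed in; nothing more can be done
None
```

The job is handed in, but no verdict came back: I pushed the prop to its stop (about 1.28 rad, pressed at about 9.5 N), eased the desk back onto it at about 0.71 rad, left the gripper clear, and the bar things look unmoved in the last picture.

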